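Hold the toaster cover ready over the open toaster

TASK

First take the orange ear defenders off the open toaster and hang them by their headband over the rail, letting go of them there. Then pick up the steel slotted cover by the bridge between its slots, carry it clear over everything in between, and finish still holding it level over the toaster, squarely lined up with it and hovering about 15 mm above the toaster's top, so that the wiring can be checked before it is closed. The cover must never touch the toaster; leave the ear defenders hanging, and leave the spray can, screwdriver and multimeter where they are.

Things in the scene. Friction and masses are not known exactly. Their poses are not given: they have to be found in the camera images.
- toaster: Black toaster without its top cover, fixed. Origin: centre of its underside, at bench level; z up; own x along its length (270 mm; 168 mm wide along y); cream levers and knobs at the +x end, out to x = 157 mm, below 125 mm height. Black shell up to 145 mm, then a steel collar 250 x 148 mm up to 165 mm, whose top acts as a solid flat deck.
- toaster_top (a point): Centre of the open toaster's top, 165 mm above the bench; axes as the toaster's. The cover belongs straight above it, its origin over this point.
- cover: Loose steel cover of the toaster, about 0.35 kg, lying right way up: 274 x 172 x 24 mm, open below, same after a half turn. Origin: centre, level with its lower edge; z up, x along its length. Two through slots (150 mm along x, |y| 12 to 52 mm) leave a bridge between them, 24 mm wide (y), 150 mm long, solid from 8 to 24 mm height: grip it at its middle, a finger in each slot.
- cover_bridge (a point): Middle of the top face of the cover's bridge, 24 mm above the cover's origin, over its centre of mass.
- muffs: Loose rigid orange ear defenders, about 0.2 kg, standing on their cups on the toaster's deck. Origin: midway between the cups' undersides; z up; x from cup to cup (150 mm over all, 96 mm clear between); y across the 22 mm wide headband; same after a half turn. Orange crown pad to grip: 50 mm along x, 26 mm along y, 121 to 141 mm above the origin. Cups 66 mm high, 52 mm along y.
- muffs_crown (a point): Middle of the underside of the headband's crown, 115 mm above the muffs' origin; this rests on the rail when they hang. The crown is flat for 36 mm along x, then slopes down to the sides.
- rail: Fixed horizontal steel bar, 12 mm thick, on two posts at its ends (round feet 70 mm across), standing on the bench between the toaster's place and the cover's place. Origin at bench level under the middle of the bar; own y runs along the bar (200 mm between the posts), z up.
- rail_mid (a point): Middle of the bar, on its centre line, 150 mm above the bench; axes as the rail's. The top of the bar is 6 mm higher.
- spray_can: Bystander: upright blue and grey spray can, 52 mm across and 150 mm high, beyond the rail. Origin at the centre of its underside.
- screwdriver: Bystander: red-handled screwdriver, 160 mm long, lying on the bench beyond the work. Origin under its middle.
- multimeter: Bystander: yellow multimeter, 150 x 75 x 34 mm, lying on the bench beyond the work. Origin at the centre of its underside.
There are look-alikes about, which are no part of the job. Leave any green, purple or turquoise look-alike of the muffs alone.

How it is judged:
By the outcome, as a careful person would: the job done as asked, in the order asked, and still so for the second after the job is handed in, while the arm keeps its last pose, push and grip.
It also fails if it takes over 64 s, if anything falls off the work surface, if the arm or the gripper's body presses on something with over 40 N, if the wrist force passes 120 N, or if a joint passes its speed limit or range.

ROBOT

A 6-joint arm with a two-finger parallel gripper is mounted at the origin on the work surface. World frame = base frame: x ahead of the robot, y to its left, z up, the work surface at z = 0. Lengths are in m, angles in degrees, forces in N, time in s.
With the tool pointing down it reaches from about 0.3 to 0.75 m from the base axis. Payload 8.5 kg.
Tool frame: the origin (TCP) lies midway between the tips of the shut fingers; the grasp point (between the pads) lies 19 mm behind it (env.pinch_z is the z of the grasp point in the tool frame, in m); z points along the fingers, y is the line along which they close (so a half turn about z gives the same grasp; the last joint's range is limited). The gripper opens to 85 mm and grips with 20 to 120 N. Pads are 22 mm wide; open, the fingers measure 114 mm over their backs; the gripper's body (76 mm by 85 mm) begins 54 mm behind the grasp point. The pads swing forward as they close: fully open they stand 13 mm farther back than shut.
Start: joints at [-85.445, 21.807, 74.336, -0, 83.858, -12.336], TCP at [0.16, -0.526, 0.231] pointing down, gripper open.
Joint ranges: [-178.18, 178.18], [-50.72, 133.34], [12.68, 142.11], [-81.47, 261.47], [9.98, 163.14], [-165.26, 165.26]. Speed limits (degrees/s): [136.94, 136.94, 180, 180, 180, 180].

INTERFACE

Orientations are given as a 3x3 rotation matrix whose columns are the frame's x, y, z axes.
In Python, from rig import env gives the robot as it stands.
- The arm moves only by the tool arm_command, never from a script. Its argument "deltas" is a list of rows, each an object of numbers: "rx", "ry", "rz": the turn, a rotation vector about the tool's x, y, z in rad; "dx", "dy", "dz": the shift along the tool's x, y, z in m; "fingers": the finger opening in m, from 0 to 0.0854. In form: [{"rx": .., "ry": .., "rz": .., "dx": .., "dy": .., "dz": .., "fingers": ..}, ...]. A call has 1 to 12 rows; each row shifts and turns the commanded pose from where the row before left it, along the tool's axes as they then stand; what a row does not reach is not made up. A row lasts 1/10 s, in which the tool goes at most 50 mm and 8.59 degrees, less where a joint would pass 70% of its speed; a pose out of reach is approached as far as the arm can. A call is refused whole if a number of a shift passes 0.05 or a number of a turn 0.15, either way. A call with a gripper value outside its range is refused whole. The fingers move at their own pace and stop on an object; "squeeze" is the grip in N (left out, the last holds). Time passes only in rows, so rows that do not move let the fingers close. It gives the time, the measured TCP pose, the force, the opening and the grip force at its end, in the units of the state.
- env.observe(): the state, without advancing time (a new reading comes with each control period).
- env.get_image(name): name is "side" or "top" or "wrist"; returns a dict with "color" (420x560x3 uint8, blue, green, red), "camera_matrix" (3x3 intrinsics, pixels), "eye" and "orientation" of the camera in the world. Camera axes: x right, y up, looking along -z (the intrinsics and any distortion apply to the point x, -y, -z); pixel columns grow to the right and rows downward; lengths in m; the calibration is good to about 2 mm. The wrist camera is an equidistant fisheye: a pixel r from the principal point sees the ray r / f radians off the axis. A picture is of the moment at which its call begins. There is no depth.
- env.close_job(): hands the job in; it is judged then, once.
Trained networks look in a picture, given as the dict that the camera call returned (one of the last four; its "shot" number tells which), for a name from the list of things; names that differ only in an ending like _2 or _b are one class to them, and where a whole thing is asked for, a point or a joint stands for the part that bears it (a point fixed in the world has none). Each returns a list of dicts, best first, with "p" (0 to 1); they miss things now and then, are a little off and sometimes report something else, mostly with a low value. They report only what shows in the picture. A call takes as long as a camera call. They do not tell look-alikes from the thing itself.
- env.look_for(query, picture): "box" ([left, top, right, bottom] in pixels, round what is visible of it).
- env.tip_of(query, picture): "location" ([column, row] in pixels: a listed point, or the origin of a listed thing).
The state is a dict: "time_s": time; "q": joint angles; "qvel": joint speeds; "joint_efforts": joint torques, N m; "position": TCP position; "tool_rot": TCP orientation; "ft_force": force on the tool from outside, world axes, zero at the start; "wrist_torque": the same for the moment, N m; "grip_width": finger opening in m; "gripper_force": force on a finger pad.
Only numpy, scipy, OpenCV 4.12 (cv2) and the standard library are available. Lean on these libraries where they do the work, as an engineer would, in place of code of your own. Each camera call takes 0.05 s, during which the arm holds its last target. There are 200 camera calls.

## Working session

There is one attempt and no reset: what is moved stays moved. The work goes in short steps, Python scripts to look and compute and a tool call to move; the robot and the scene stay as the last step left them, time stands still between calls to the robot, and variables do not carry over. Pictures are saved under pics/ and viewed, at most 13 in all, crops included, and the job is handed in when it is done.

Besides the shell and the picture viewer there is one more tool, called after "Call:" as name(argument=value, ...) on one line, values as JSON. arm_command: Moves the arm, as the interface text tells. Its arguments: {"type":"object","properties":{"deltas":{"type":"array"},"squeeze":{"type":"number"}},"required":["deltas"]}

```bash
mkdir -p pics
cat > h.py <<'E'
import numpy as np, cv2
from scipy.optimize import least_squares
from rig import env
def ray(p,px):
    K=p["camera_matrix"];u=(px[0]-K[0,2])/K[0,0];v=(px[1]-K[1,2])/K[1,1]
    if p["name"]=="wrist":
        r=np.hypot(u,v);s=np.sin(r)/r if r>1e-9 else 1;d=np.array([u*s,-v*s,-np.cos(r)])
    else: d=np.array([u,-v,-1.])
    d=np.array(p["orientation"])@d;return np.array(p["eye"]),d/np.linalg.norm(d)
def tri(rs):
    A=np.zeros((3,3));b=np.zeros(3)
    for e,d in rs: M=np.eye(3)-np.outer(d,d);A+=M;b+=M@e
    x=np.linalg.solve(A,b);return x,[round(1e3*np.linalg.norm((np.eye(3)-np.outer(d,d))@(x-e)),1) for e,d in rs]
def atz(r,z): e,d=r;return e+d*(z-e[2])/d[2]
def proj(p,X):
    c=np.array(p["orientation"]).T@(np.array(X)-p["eye"]);x,y,z=c[0],-c[1],-c[2];K=p["camera_matrix"]
    if p["name"]=="wrist":
        h=np.hypot(x,y);t=np.arctan2(h,z);x,y=(x/h*t,y/h*t) if h>1e-9 else (0,0)
    else: x,y=x/z,y/z
    return np.array([K[0,0]*x+K[0,2],K[1,1]*y+K[1,2]])
def get(n):
    p=env.get_image(n);p["name"]=n;p["camera_matrix"]=np.array(p["camera_matrix"]);return p
E
python3 - <<'E'
from h import *
P={n:get(n) for n in("side","top","wrist")}
cv2.imwrite("pics/a.png",np.hstack([cv2.resize(P[n]["color"],(400,300)) for n in("side","top")]))
cv2.imwrite("pics/top.png",cv2.resize(P["top"]["color"],(800,600)))
cv2.imwrite("pics/side.png",cv2.resize(P["side"]["color"],(800,600)))
print({n:(P[n]["eye"],P[n]["camera_matrix"][0,0]) for n in P}, P["top"].keys())
for q in["toaster","toaster_top","cover","cover_bridge","muffs","muffs_crown","rail","rail_mid","spray_can","screwdriver","multimeter"]:
  R=[]
  for n in("side","top","wrist"):
    t=env.tip_of(q,P[n]);print(q,n,[(np.round(x["location"]).tolist(),round(x["p"],2)) for x in t[:4]])
    if n!="wrist" and t: R.append(ray(P[n],t[0]["location"]))
  if len(R)==2: print("  ",tri(R))
E
```

```text
{'side': (array([-0.4136704 , -0.13157061,  0.85428705]), np.float64(418.5668005144021)), 'top': (array([0.38727249, 0.1216059 , 1.49154669]), np.float64(506.5326446132246)), 'wrist': (array([ 0.22958304, -0.50495289,  0.37333655]), np.float64(325.19226210127806))} dict_keys(['color', 'camera_matrix', 'eye', 'orientation', 'shot', 'name'])
toaster side [([211.0, 260.0], 0.56)]
toaster top [([199.0, 217.0], 0.85), ([326.0, 212.0], 0.41)]
toaster wrist []
   (array([0.47678165, 0.33538601, 0.00190274]), [np.float64(7.0), np.float64(7.0)])
toaster_top side [([206.0, 216.0], 0.83)]
toaster_top top [([196.0, 216.0], 0.94)]
toaster_top wrist []
   (array([0.46788056, 0.32299564, 0.17639529]), [np.float64(3.2), np.float64(3.2)])
cover side [([424.0, 287.0], 0.56)]
cover top [([413.0, 206.0], 0.86)]
cover wrist []
   (array([ 0.48564556, -0.29087146,  0.01970374]), [np.float64(6.9), np.float64(6.9)])
cover_bridge side [([427.0, 284.0], 0.89), ([206.0, 217.0], 0.37)]
cover_bridge top [([417.0, 207.0], 0.72), ([321.0, 212.0], 0.22)]
cover_bridge wrist []
   (array([ 0.48231678, -0.29605031,  0
[... 608 characters left out ...]
, [np.float64(6.2), np.float64(6.2)])
rail side []
rail top [([321.0, 213.0], 0.81)]
rail wrist []
rail_mid side []
rail_mid top [([324.0, 214.0], 0.95)]
rail_mid wrist []
spray_can side []
spray_can top [([311.0, 131.0], 0.92)]
spray_can wrist []
screwdriver side [([196.0, 181.0], 0.69), ([280.0, 216.0], 0.45)]
screwdriver top [([253.0, 123.0], 0.82)]
screwdriver wrist []
   (array([0.62486966, 0.27589486, 0.24091252]), [np.float64(125.4), np.float64(125.4)])
multimeter side [([378.0, 226.0], 0.69), ([424.0, 286.0], 0.26)]
multimeter top [([364.0, 118.0], 0.86), ([194.0, 213.0], 0.3)]
multimeter wrist []
   (array([ 0.75525215, -0.15723343,  0.01159218]), [np.float64(2.5), np.float64(2.5)])
```

View pics/top.png

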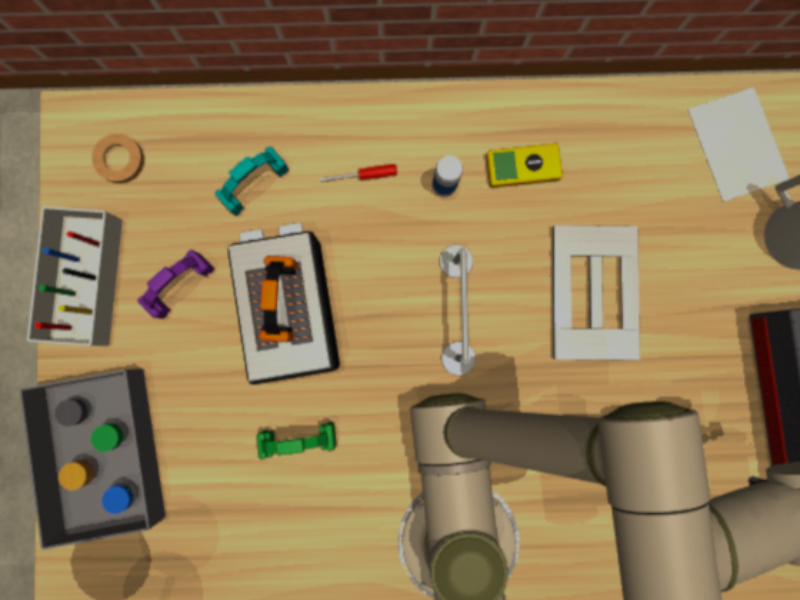

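View pics/side.png

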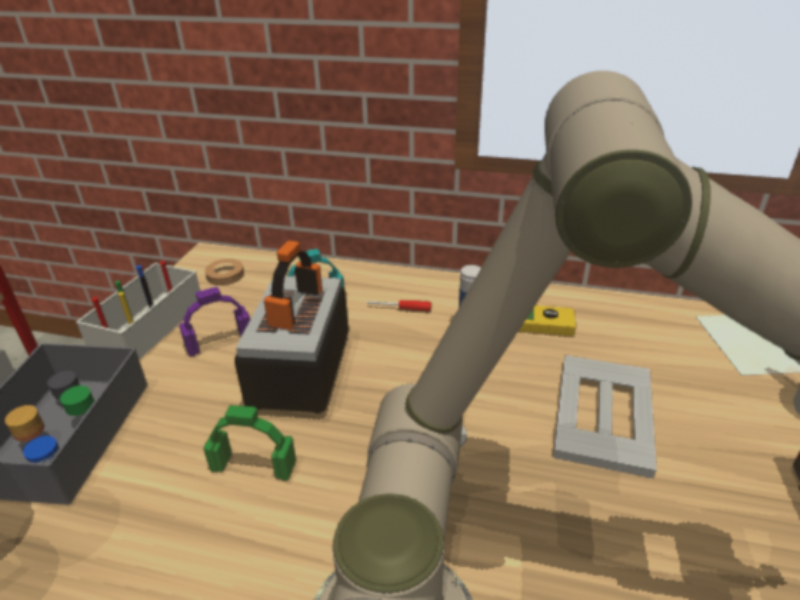

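The side view (800x600) shows the orange muffs on the toaster at (290,285). The top view shows orange at (275,298), turquoise at (250,180), purple at (175,283) and green at (297,440). The job wants the orange pair, because it is the only one standing on the toaster. The rail is at (462,310) and the cover at (595,293), both in the top view.

Run:
```python
from h import *
p=get("top");cv2.imwrite("pics/crop.png",cv2.resize(p["color"][140:290,130:470],(800,353),interpolation=cv2.INTER_CUBIC))
w=get("wrist");s=env.observe();R=np.array(s["tool_rot"]);print(R.round(3),s["position"],env.pinch_z)
print("cam in tool",R.T@(w["eye"]-s["position"]),(R.T@w["orientation"]).round(3),w["camera_matrix"])
# rotation by base arc of +5deg in tool frame
for r0 in [s["position"]]:
    a=np.radians(5);c,sn=np.cos(a),np.sin(a);Rz=np.array([[c,-sn,0],[sn,c,0],[0,0,1]])
    x=np.array(s["position"]);print("arc row",R.T@(Rz@x-x),"rz -0.0873",np.degrees(np.arctan2(x[1],x[0])),np.hypot(x[0],x[1]))
for nm,z in(("rail_mid",.15),("spray_can",0),("screwdriver",0)):
    t=env.tip_of(nm,p);print(nm,atz(ray(p,t[0]["location"]),z).round(3) if t else None)
hsv=cv2.cvtColor(p["color"],cv2.COLOR_BGR2HSV)
m=((hsv[...,0]<14)&(hsv[...,1]>190)&(hsv[...,2]>120)).astype(np.uint8);m[:150]=0;m[290:]=0
n,l,st,ce=cv2.connectedComponentsWithStats(m)
for i in range(1,n):
    if st[i,4]>8: print(st[i],ce[i],atz(ray(p,ce[i]),.306).round(3),atz(ray(p,ce[i]),.23).round(3))
```

```text
[[ 0.957  0.291  0.   ]
 [ 0.291 -0.957  0.   ]
 [ 0.    -0.    -1.   ]] [ 0.15980354 -0.52626287  0.23129932] -0.0187
cam in tool [ 7.29516679e-02 -6.17872553e-05 -1.42559048e-01] [[-0.     0.958  0.287]
 [ 1.     0.     0.   ]
 [ 0.     0.287 -0.958]] [[325.1922621    0.         283.73493429]
 [  0.         325.1922621  210.0039778 ]
 [  0.           0.           1.        ]]
arc row [ 4.79348143e-02 -2.09365737e-03  1.34008001e-06] rz -0.0873 -73.10870660443274 0.5499907034161227
rail_mid [ 0.464 -0.015  0.15 ]
spray_can [0.724 0.004 0.   ]
screwdriver [0.746 0.185 0.   ]
[199 180   6   6  10] [202.5 181.5] [0.539 0.288 0.306] [0.549 0.299 0.23 ]
[ 25 226   4   4  14] [ 26.5        227.28571429] [0.444 0.7   0.306] [0.447 0.737 0.23 ]
[196 232   6   7  17] [198.94117647 234.82352941] [0.414 0.299 0.306] [0.416 0.31  0.23 ]
[183 237  10   2  11] [187.72727273 237.45454545] [0.409 0.325 0.306] [0.41  0.338 0.23 ]
```

View pics/crop.png

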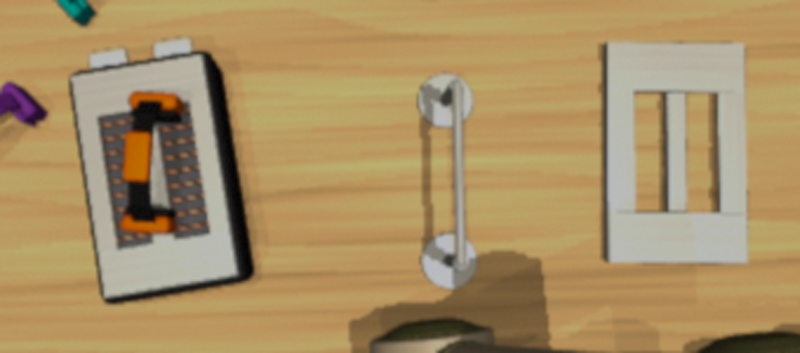

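The crop confirms it: the orange pair stands on the toaster at crop (138,160).

Call:
arm_command(deltas=[{"rz": 0.074, "dz": -0.045}, {"rz": 0.074, "dz": -0.045}, {"rz": 0.074, "dz": -0.045}, {"rz": 0.074, "dz": -0.045}, {"dx": 0.035, "dy": -0.035}, {"dx": 0.035, "dy": -0.035}, {"dx": 0.035, "dy": -0.035}, {"dx": 0.035, "dy": -0.035}, {"dx": 0.035, "dy": -0.035}, {"dx": 0.035, "dy": -0.035}, {"dx": 0.035, "dy": -0.035}, {"dx": 0.035, "dy": -0.035}])

```text
invalid input
```

Call:
arm_command(deltas=[{"dy": -0.05}, {"dy": -0.05}, {"dy": -0.05}, {"dy": -0.04}, {"dy": -0.02}, {}])

```text
invalid input
```

Call:
arm_command(deltas=[{"rx": 0, "ry": 0, "rz": 0.074, "dx": 0, "dy": 0, "dz": -0.045, "fingers": 0.085}, {"rx": 0, "ry": 0, "rz": 0.074, "dx": 0, "dy": 0, "dz": -0.045, "fingers": 0.085}, {"rx": 0, "ry": 0, "rz": 0.074, "dx": 0, "dy": 0, "dz": -0.045, "fingers": 0.085}, {"rx": 0, "ry": 0, "rz": 0.074, "dx": 0, "dy": 0, "dz": -0.045, "fingers": 0.085}, {"rx": 0, "ry": 0, "rz": 0, "dx": 0.035, "dy": -0.035, "dz": 0, "fingers": 0.085}, {"rx": 0, "ry": 0, "rz": 0, "dx": 0.035, "dy": -0.035, "dz": 0, "fingers": 0.085}, {"rx": 0, "ry": 0, "rz": 0, "dx": 0.035, "dy": -0.035, "dz": 0, "fingers": 0.085}, {"rx": 0, "ry": 0, "rz": 0, "dx": 0.035, "dy": -0.035, "dz": 0, "fingers": 0.085}, {"rx": 0, "ry": 0, "rz": 0, "dx": 0.035, "dy": -0.035, "dz": 0, "fingers": 0.085}, {"rx": 0, "ry": 0, "rz": 0, "dx": 0.035, "dy": -0.035, "dz": 0, "fingers": 0.085}, {"rx": 0, "ry": 0, "rz": 0, "dx": 0.035, "dy": -0.035, "dz": 0, "fingers": 0.085}, {"rx": 0, "ry": 0, "rz": 0, "dx": 0.035, "dy": -0.035, "dz": 0, "fingers": 0.085}])

```text
time_s: 3.25
position: [0.4412, -0.2448, 0.4115]
tool_rot: [[1.0, -0.001, 0.0], [-0.001, -1.0, -0.0], [0.0, 0.0, -1.0]]
ft_force: [0.7, -0.4, 0.0]
grip_width: 0.0845
gripper_force: 0.0
```

Call:
arm_command(deltas=[{"rx": 0, "ry": 0, "rz": 0, "dx": 0, "dy": -0.05, "dz": 0, "fingers": 0.085}, {"rx": 0, "ry": 0, "rz": 0, "dx": 0, "dy": -0.05, "dz": 0, "fingers": 0.085}, {"rx": 0, "ry": 0, "rz": 0, "dx": 0, "dy": -0.05, "dz": 0, "fingers": 0.085}, {"rx": 0, "ry": 0, "rz": 0, "dx": 0, "dy": -0.04, "dz": 0, "fingers": 0.085}, {"rx": 0, "ry": 0, "rz": 0, "dx": 0, "dy": -0.02, "dz": 0, "fingers": 0.085}, {"rx": 0, "ry": 0, "rz": 0, "dx": 0, "dy": 0, "dz": 0, "fingers": 0.085}])

```text
time_s: 3.85
position: [0.4401, -0.0345, 0.4118]
tool_rot: [[1.0, 0.002, 0.001], [0.002, -1.0, -0.0], [0.001, 0.0, -1.0]]
ft_force: [0.5, -1.5, -0.3]
grip_width: 0.0852
gripper_force: 0.0
```

Run:
```python
from h import *
import pickle
w=get("wrist");cv2.imwrite("pics/w1.png",w["color"]);pickle.dump(w,open("w1.pkl","wb"))
t=env.tip_of("rail_mid",w);print(t[:2],[atz(ray(w,x["location"]),.15).round(4) for x in t[:1]],env.observe()["position"],env.observe()["q"])
```

```text
[{'location': [266.9, 153.9], 'p': 0.69}] [array([ 0.465 , -0.0133,  0.15  ])] [ 0.44041287 -0.03680319  0.41134553] [-2.01860488e+01  6.46145526e+00  6.63829651e+01 -1.61836140e-02
  1.07145555e+02  6.98461335e+01]
```

Call:
arm_command(deltas=[{"rx": 0, "ry": 0, "rz": 0, "dx": 0, "dy": -0.05, "dz": 0, "fingers": 0.085}, {"rx": 0, "ry": 0, "rz": 0, "dx": 0, "dy": -0.05, "dz": 0, "fingers": 0.085}, {"rx": 0, "ry": 0, "rz": 0, "dx": 0, "dy": -0.05, "dz": 0, "fingers": 0.085}, {"rx": 0, "ry": 0, "rz": 0, "dx": 0, "dy": -0.04, "dz": 0, "fingers": 0.085}, {"rx": 0, "ry": 0, "rz": 0, "dx": 0, "dy": -0.02, "dz": 0, "fingers": 0.085}, {"rx": 0, "ry": 0, "rz": 0, "dx": 0, "dy": 0, "dz": 0, "fingers": 0.085}])

```text
time_s: 4.55
position: [0.4411, 0.1742, 0.4108]
tool_rot: [[1.0, 0.0, -0.001], [0.0, -1.0, -0.0], [-0.001, 0.0, -1.0]]
ft_force: [-0.6, -0.7, -0.4]
grip_width: 0.0846
gripper_force: 0.0
```

Run:
```python
from h import *
import pickle
w=get("wrist");cv2.imwrite("pics/w2.png",w["color"]);pickle.dump(w,open("w2.pkl","wb"))
cv2.imwrite("pics/w12.png",np.hstack([cv2.imread("pics/w1.png")[:,80:480],w["color"][:,80:480]]))
a=pickle.load(open("w1.pkl","rb"))
t=env.tip_of("rail_mid",w);print(t[:2],env.observe()["position"])
for q in("toaster_top","muffs_crown"):
  t=env.tip_of(q,w);print(q,[(x["location"],round(x["p"],2),atz(ray(w,x["location"]),.165 if q[0]=="t" else .28).round(4)) for x in t[:3]])
```

```text
[{'location': [426.3, 156.6], 'p': 0.56}] [0.44120284 0.17238387 0.41101421]
toaster_top [([161.8, 151.4], 0.94, array([0.474 , 0.3271, 0.165 ]))]
muffs_crown [([194.1, 305.7], 0.89, array([0.3296, 0.2662, 0.28  ])), ([47.1, 120.1], 0.83, array([0.5264, 0.4125, 0.28  ])), ([120.0, 149.5], 0.64, array([0.4898, 0.3244, 0.28  ]))]
```

View pics/w12.png

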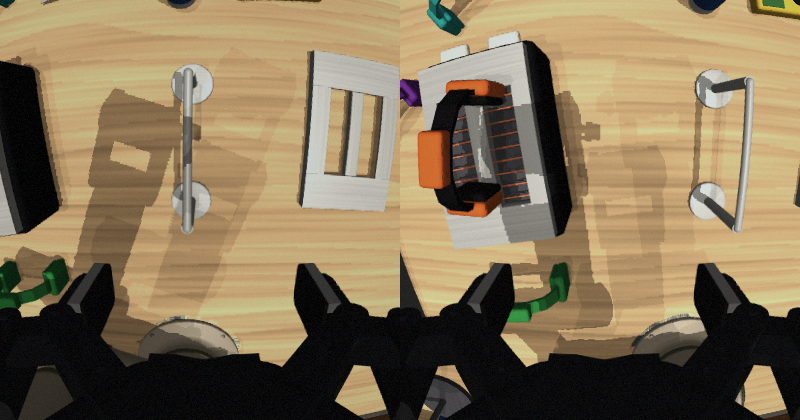

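The left half (w1) shows the rail bar from (268,70) to (267,232) and the cover on the right. The right half (w2) shows the orange pad at about (113,160) in full-image pixels, and the rail from (429,80) to (418,230).

Call:
arm_command(deltas=[{"rx": 0, "ry": 0, "rz": 0, "dx": 0, "dy": -0.05, "dz": 0, "fingers": 0.085}, {"rx": 0, "ry": 0, "rz": 0, "dx": 0, "dy": -0.05, "dz": 0, "fingers": 0.085}, {"rx": 0, "ry": 0, "rz": 0, "dx": 0, "dy": -0.03, "dz": 0, "fingers": 0.085}, {"rx": 0, "ry": 0, "rz": 0, "dx": 0, "dy": 0, "dz": 0, "fingers": 0.085}, {"rx": 0, "ry": 0, "rz": 0, "dx": 0, "dy": 0, "dz": 0, "fingers": 0.085}])

```text
time_s: 5.25
position: [0.4413, 0.3026, 0.4111]
tool_rot: [[1.0, -0.002, -0.0], [-0.002, -1.0, -0.0], [-0.0, 0.0, -1.0]]
ft_force: [0.1, -0.8, -0.2]
grip_width: 0.0848
gripper_force: 0.0
```

```bash
cat > m.py <<'E'
from h import *
import pickle
ld=lambda n:pickle.load(open(n+".pkl","rb"))
def orange(w,amin=150):
    h=cv2.cvtColor(w["color"],cv2.COLOR_BGR2HSV);m=((h[...,0]>3)&(h[...,0]<16)&(h[...,1]>170)&(h[...,2]>90)).astype(np.uint8)
    n,l,s,c=cv2.connectedComponentsWithStats(m);return [(s[i],c[i],l==i) for i in range(1,n) if s[i,4]>amin]
def white(w,x0,z,smax=45,vmin=110):
    """min-area rectangle, at height z, of the grey-white region round world xy x0"""
    h=cv2.cvtColor(w["color"],cv2.COLOR_BGR2HSV);m=((h[...,1]<smax)&(h[...,2]>vmin)).astype(np.uint8)
    n,l,s,c=cv2.connectedComponentsWithStats(m);out=[]
    for i in range(1,n):
        if s[i,4]<1500: continue
        cs,_=cv2.findContours((l==i).astype(np.uint8),cv2.RETR_EXTERNAL,cv2.CHAIN_APPROX_NONE)
        q=max(cs,key=len)[:,0];P=np.array([atz(ray(w,u),z)[:2] for u in q],np.float32)
        if np.hypot(*(P.mean(0)-x0))<.12: out.append((cv2.minAreaRect(P*1000),s[i]))
    return out
E
python3 - <<'E'
from m import *
w=get("wrist");pickle.dump(w,open("w3.pkl","wb"));cv2.imwrite("pics/w3.png",w["color"]);print(env.observe()["position"])
t=env.tip_of("muffs_crown",w);print([(x["location"],x["p"]) for x in t[:3]])
t=env.tip_of("toaster_top",w);print([(x["location"],x["p"],atz(ray(w,x["location"]),.165)) for x in t[:1]])
a,b=ld("w1"),ld("w2")
for u,v in(((268,70),(429,80)),((267,232),(418,230)),((266.9,153.9),(426.3,156.6))): print("rail",tri([ray(a,u),ray(b,v)]),atz(ray(a,u),.15),atz(ray(b,v),.15))
for n,p in(("w2",b),("w3",w)):
    for s,c,l in orange(p): print(n,"orange",s,c.round(1))
    print(n,white(p,[.47,.325],.165))
E
```

```text
[0.44130206 0.3021403  0.41136174]
[([275.1, 311.3], 0.94), ([257.5, 150.7], 0.87), ([113.5, 109.7], 0.61)]
[([263.4, 150.3], 0.97, array([0.47229244, 0.32689871, 0.165     ]))]
rail (array([ 0.56979646, -0.0148441 ,  0.14861033]), [np.float64(0.5), np.float64(0.5)]) [ 0.57006867 -0.01491237  0.15      ] [ 0.56913859 -0.01416006  0.15      ]
rail (array([ 0.3639044 , -0.01249318,  0.15359013]), [np.float64(1.0), np.float64(1.0)]) [ 0.36151474 -0.0122801   0.15      ] [ 0.36361031 -0.0140071   0.15      ]
rail (array([ 0.46636532, -0.01346572,  0.15312721]), [np.float64(0.9), np.float64(0.9)]) [ 0.46504136 -0.01329926  0.15      ] [ 0.46695342 -0.01487795  0.15      ]
w2 orange [126  80  44  16 486] [149.9  86. ]
w2 orange [  98  131   28   58 1446] [110.8 159.4]
w2 orange [127 202  41  15 301] [152.8 210.3]
w2 [(((482.08978271484375, 329.17864990234375), (266.3512268066406, 148.4947967529297), 8.139188766479492), array([  98,   31,  137,  218, 9936], dtype=int32))]
w3 orange [243  72  52  20 629] [269.1  79.5]
w3 orange [ 240  123   36   64 1972] [257.4 154.1]
w3 orange [235 200  49  17 446] [260.  209.5]
w3 [(((474.0240478515625, 328.30419921875), (249.91819763183594, 148.49874877929688), 8.009600639343262), array([  187,    39,   147,   213, 11584], dtype=int32))]
```

View pics/w3.png

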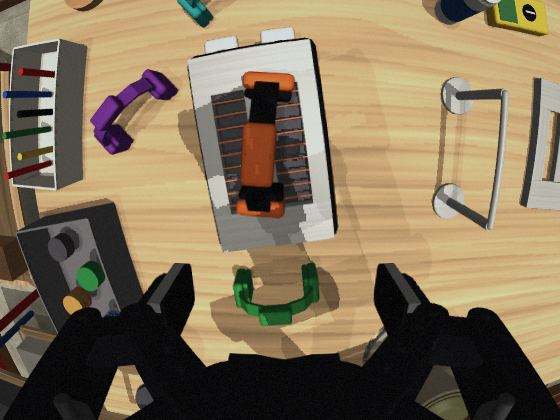

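```bash
cat >> m.py <<'E'
import itertools
from scipy.optimize import minimize
def fitpad(views,x0,dims=(.05,.026,.02)):
    """views: (picture, mask); fit x,y,z(centre),yaw of a box by its silhouette"""
    C=np.array(list(itertools.product(*[(-d/2,d/2) for d in dims])))
    def cost(v):
        c,s=np.cos(v[3]),np.sin(v[3]);X=C@np.array([[c,-s,0],[s,c,0],[0,0,1]]).T+v[:3];J=0
        for p,m in views:
            k=8;h=cv2.convexHull(np.array([proj(p,x) for x in X],np.float32))
            im=np.zeros(m.shape,np.uint8);cv2.fillConvexPoly(im,np.round(h*256).astype(np.int32),255,cv2.LINE_AA,8)
            J+=np.abs(im/255.-m).sum()
        return J
    S=np.vstack([np.zeros(4),np.diag([.01,.01,.01,.1])])+np.array(x0)
    r=minimize(cost,x0,method="Nelder-Mead",options=dict(initial_simplex=S,xatol=1e-5,fatol=.1,maxiter=600))
    return r.x,r.fun
E
python3 - <<'E'
from m import *
V=[]
for n in("w2","w3"):
    p=ld(n);o=max(orange(p),key=lambda t:t[0][4]);V.append((p,o[2].astype(float)))
    P=np.array([atz(ray(p,u[::-1]),.30)[:2]*1000 for u in np.argwhere(o[2])],np.float32);print(cv2.minAreaRect(P))
print(tri([ray(V[0][0],(110.8,159.4)),ray(V[1][0],(257.4,154.1))]))
for y in(-.1,.1):
    x,f=fitpad(V,[.47,.327,.296,y]);print(x.round(4),np.degrees(x[3]),f)
p=V[1][0];c=[o[1] for o in sorted(orange(p),key=lambda t:t[0][1])];print([atz(ray(p,q),.2).round(3) for q in (c[0],c[2])])
E
```

```text
((483.3251953125, 323.8659973144531), (27.680206298828125, 50.19340515136719), 86.29657745361328)
((483.37103271484375, 323.2904052734375), (25.476551055908203, 49.98593521118164), 85.68443298339844)
(array([0.48387048, 0.32309655, 0.30093973]), [np.float64(0.2), np.float64(0.2)])
[ 0.4829  0.3245  0.2893 -0.0905] -5.183846944936026 975.7058823529411
[ 0.4829  0.3246  0.2896 -0.0763] -4.371396526536299 969.9647058823527
[array([0.553, 0.318, 0.2  ]), array([0.409, 0.33 , 0.2  ])]
```

Muffs: pad at (0.483, 0.3235), top about 0.305 m, yaw -4.5°. The toaster deck fits at 249.9 x 148.5 mm, centred (0.474, 0.328), yaw 8.0°. Rail middle is (0.466, -0.0135), height about 0.152, along world x. All three agree with the sizes given.

Call:
arm_command(deltas=[{"rx": 0, "ry": 0, "rz": 0, "dx": 0.042, "dy": -0.021, "dz": 0, "fingers": 0.055}, {"rx": 0, "ry": 0, "rz": 0.078, "dx": 0, "dy": 0, "dz": 0.03, "fingers": 0.055}, {"rx": 0, "ry": 0, "rz": 0, "dx": 0, "dy": 0, "dz": 0.04, "fingers": 0.055}, {"rx": 0, "ry": 0, "rz": 0, "dx": 0, "dy": 0, "dz": 0.03, "fingers": 0.055}, {"rx": 0, "ry": 0, "rz": 0, "dx": 0, "dy": 0, "dz": 0.02, "fingers": 0.055}, {"rx": 0, "ry": 0, "rz": 0, "dx": 0, "dy": 0, "dz": 0.014, "fingers": 0.055}, {"rx": 0, "ry": 0, "rz": 0, "dx": 0, "dy": 0, "dz": 0, "fingers": 0.045}], squeeze=40)

```text
time_s: 6.1
position: [0.4826, 0.323, 0.2758]
tool_rot: [[0.997, -0.081, -0.003], [-0.081, -0.997, -0.001], [-0.003, 0.002, -1.0]]
ft_force: [-0.1, 0.1, -0.2]
grip_width: 0.0453
gripper_force: 0.0
```

Call:
arm_command(deltas=[{"rx": 0, "ry": 0, "rz": 0, "dx": 0, "dy": 0, "dz": 0, "fingers": 0.036}, {"rx": 0, "ry": 0, "rz": 0, "dx": 0, "dy": 0, "dz": 0, "fingers": 0.028}, {"rx": 0, "ry": 0, "rz": 0, "dx": 0, "dy": 0, "dz": 0, "fingers": 0.015}, {"rx": 0, "ry": 0, "rz": 0, "dx": 0, "dy": 0, "dz": 0, "fingers": 0.015}, {"rx": 0, "ry": 0, "rz": 0, "dx": 0, "dy": 0, "dz": 0, "fingers": 0.015}])

```text
time_s: 6.6
position: [0.4833, 0.3242, 0.2787]
tool_rot: [[0.997, -0.079, 0.003], [-0.079, -0.997, 0.0], [0.003, -0.001, -1.0]]
ft_force: [1.5, -1.9, 6.2]
grip_width: 0.0254
gripper_force: 40.5
```

Call:
arm_command(deltas=[{"rx": 0, "ry": 0, "rz": 0, "dx": 0, "dy": 0, "dz": -0.02, "fingers": 0.015}, {"rx": 0, "ry": 0, "rz": 0, "dx": 0, "dy": 0, "dz": -0.04, "fingers": 0.015}, {"rx": 0, "ry": 0, "rz": 0, "dx": 0, "dy": 0, "dz": -0.04, "fingers": 0.015}, {"rx": 0, "ry": 0, "rz": 0, "dx": 0.001, "dy": 0.037, "dz": 0, "fingers": 0.015}, {"rx": 0, "ry": 0, "rz": 0, "dx": 0.001, "dy": 0.05, "dz": 0, "fingers": 0.015}, {"rx": 0, "ry": 0, "rz": 0, "dx": 0.001, "dy": 0.05, "dz": 0, "fingers": 0.015}, {"rx": 0, "ry": 0, "rz": 0, "dx": 0.002, "dy": 0.05, "dz": 0, "fingers": 0.015}, {"rx": 0, "ry": 0, "rz": 0, "dx": 0.002, "dy": 0.05, "dz": 0, "fingers": 0.015}, {"rx": 0, "ry": 0, "rz": 0, "dx": 0.002, "dy": 0.05, "dz": 0, "fingers": 0.015}, {"rx": 0, "ry": 0, "rz": 0, "dx": 0.001, "dy": 0.03, "dz": 0, "fingers": 0.015}, {"rx": 0, "ry": 0, "rz": 0, "dx": 0, "dy": 0.02, "dz": 0, "fingers": 0.015}])

```text
time_s: 7.7
position: [0.4658, -0.0143, 0.3771]
tool_rot: [[0.997, -0.081, -0.001], [-0.081, -0.997, 0.0], [-0.001, -0.0, -1.0]]
ft_force: [0.5, 0.2, -2.7]
grip_width: 0.0253
gripper_force: 40.3
```

Call:
arm_command(deltas=[{"rx": 0, "ry": 0, "rz": -0.14, "dx": 0, "dy": 0, "dz": 0, "fingers": 0.015}, {"rx": 0, "ry": 0, "rz": -0.14, "dx": 0, "dy": 0, "dz": 0, "fingers": 0.015}, {"rx": 0, "ry": 0, "rz": -0.14, "dx": 0, "dy": 0, "dz": 0, "fingers": 0.015}, {"rx": 0, "ry": 0, "rz": -0.14, "dx": 0, "dy": 0, "dz": 0, "fingers": 0.015}, {"rx": 0, "ry": 0, "rz": -0.14, "dx": 0, "dy": 0, "dz": 0, "fingers": 0.015}, {"rx": 0, "ry": 0, "rz": -0.14, "dx": 0, "dy": 0, "dz": 0, "fingers": 0.015}, {"rx": 0, "ry": 0, "rz": -0.14, "dx": 0, "dy": 0, "dz": 0, "fingers": 0.015}, {"rx": 0, "ry": 0, "rz": -0.14, "dx": 0, "dy": 0, "dz": 0, "fingers": 0.015}, {"rx": 0, "ry": 0, "rz": -0.14, "dx": 0, "dy": 0, "dz": 0, "fingers": 0.015}, {"rx": 0, "ry": 0, "rz": -0.14, "dx": 0, "dy": 0, "dz": 0, "fingers": 0.015}, {"rx": 0, "ry": 0, "rz": -0.14, "dx": 0, "dy": 0, "dz": 0, "fingers": 0.015}, {"rx": 0, "ry": 0, "rz": -0.11, "dx": 0, "dy": 0, "dz": 0, "fingers": 0.015}])

```text
time_s: 8.9
position: [0.466, -0.0121, 0.3771]
tool_rot: [[-0.006, 1.0, -0.001], [1.0, 0.006, 0.0], [0.0, -0.001, -1.0]]
ft_force: [0.3, -0.2, -1.7]
grip_width: 0.0255
gripper_force: 40.3
```

Run:
```python
from h import *
import pickle
w=get("wrist");pickle.dump(w,open("w4.pkl","wb"));cv2.imwrite("pics/w4.png",w["color"])
s=env.observe();print(s["position"],np.array(s["tool_rot"]).round(3).tolist(),s["grip_width"],s["q"])
```

```text
[ 0.46600516 -0.01206989  0.37715084] [[-0.01, 1.0, -0.001], [1.0, 0.01, 0.0], [0.0, -0.001, -1.0]] 0.025520636928808214 [-1.60903557e+01  9.27227087e+00  6.83690886e+01  1.31294058e-02
  1.02394671e+02 -1.66721030e+01]
```

View pics/w4.png

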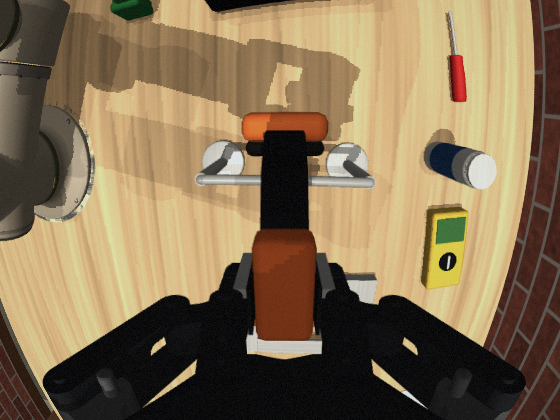

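The w4 view shows the muffs held straight by the crown pad, with the rail bar from (200,180) to (370,182) below, square across the headband.

Run:
```python
from m import *
w=ld("w4");a=ld("w1");b=ld("w2")
print([atz(ray(w,u),.15).round(4) for u in((200,180),(285,181),(370,182))])
for us in(((200,180),(267,232),(418,230)),((372,182),(268,70),(429,80))): print(tri([ray(p,u) for p,u in zip((w,a,b),us)]))
# pad along-y centre check: pad top face corners seen (256,231)-(314,231),(254,338)-(316,338)
print([atz(ray(w,u),.402).round(4) for u in((285,231),(285,338))])
```

```text
[array([ 0.3666, -0.013 ,  0.15  ]), array([ 0.4672, -0.0145,  0.15  ]), array([ 0.5681, -0.0144,  0.15  ])]
(array([ 0.36562967, -0.01215194,  0.15504814]), [np.float64(2.2), np.float64(2.1), np.float64(0.5)])
(array([ 0.57003074, -0.01459082,  0.14945752]), [np.float64(0.7), np.float64(0.3), np.float64(0.8)])
[array([0.4661, 0.0174, 0.402 ]), array([ 0.4664, -0.035 ,  0.402 ])]
```

Call:
arm_command(deltas=[{"rx": 0, "ry": 0, "rz": 0, "dx": -0.003, "dy": 0, "dz": 0.03, "fingers": 0.015}, {"rx": 0, "ry": 0, "rz": 0, "dx": 0, "dy": 0, "dz": 0.045, "fingers": 0.015}, {"rx": 0, "ry": 0, "rz": 0, "dx": 0, "dy": 0, "dz": 0.045, "fingers": 0.015}, {"rx": 0, "ry": 0, "rz": 0, "dx": 0, "dy": 0, "dz": 0.045, "fingers": 0.015}, {"rx": 0, "ry": 0, "rz": 0, "dx": 0, "dy": 0, "dz": 0.025, "fingers": 0.015}, {"rx": 0, "ry": 0, "rz": 0, "dx": 0, "dy": 0, "dz": 0.015, "fingers": 0.015}, {"rx": 0, "ry": 0, "rz": 0, "dx": 0, "dy": 0, "dz": 0.005, "fingers": 0.015}, {"rx": 0, "ry": 0, "rz": 0, "dx": 0, "dy": 0, "dz": 0, "fingers": 0.015}])

```text
time_s: 9.75
position: [0.4661, -0.0152, 0.1672]
tool_rot: [[0.001, 1.0, -0.001], [1.0, -0.001, 0.0], [0.0, -0.001, -1.0]]
ft_force: [-0.5, 0.1, -2.7]
grip_width: 0.0252
gripper_force: 40.3
```

Run:
```python
from h import *
w=get("wrist");t=get("side");cv2.imwrite("pics/w5.png",np.hstack([w["color"][:,80:480],cv2.resize(t["color"][150:390,200:400],(350,420),interpolation=cv2.INTER_CUBIC)]))
s=env.observe();print(s["position"],s["ft_force"],np.array(s["tool_rot"]).round(3).tolist())
```

```text
[ 0.46659829 -0.01531715  0.16819043] [-0.45867734 -0.27777718 -2.24031674] [[0.001, 1.0, 0.002], [1.0, -0.001, -0.0], [-0.0, 0.002, -1.0]]
```

View pics/w5.png

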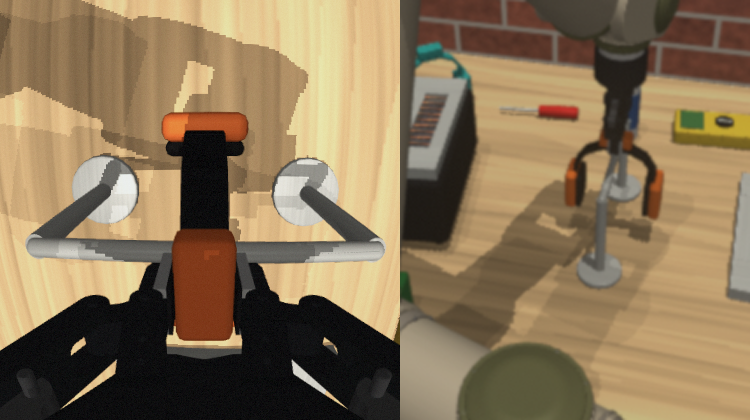

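The bar runs under the crown between the cups (left half, row 250). The side view shows the cups on either side of the posts.

Call:
arm_command(deltas=[{"rx": 0, "ry": 0, "rz": 0, "dx": 0, "dy": 0, "dz": 0.004, "fingers": 0.015}, {"rx": 0, "ry": 0, "rz": 0, "dx": 0, "dy": 0, "dz": 0.004, "fingers": 0.015}, {"rx": 0, "ry": 0, "rz": 0, "dx": 0, "dy": 0, "dz": 0.002, "fingers": 0.015}, {"rx": 0, "ry": 0, "rz": 0, "dx": 0, "dy": 0, "dz": 0, "fingers": 0.015}])

```text
time_s: 10.25
position: [0.466, -0.0152, 0.1571]
tool_rot: [[0.0, 1.0, -0.001], [1.0, -0.0, 0.0], [0.0, -0.001, -1.0]]
ft_force: [0.5, 0.3, -2.3]
grip_width: 0.0252
gripper_force: 40.3
```

Call:
arm_command(deltas=[{"rx": 0, "ry": 0, "rz": 0, "dx": 0, "dy": 0, "dz": 0.001, "fingers": 0.015}, {"rx": 0, "ry": 0, "rz": 0, "dx": 0, "dy": 0, "dz": 0.001, "fingers": 0.015}, {"rx": 0, "ry": 0, "rz": 0, "dx": 0, "dy": 0, "dz": 0, "fingers": 0.015}])

```text
time_s: 10.55
position: [0.4663, -0.0153, 0.1559]
tool_rot: [[-0.0, 1.0, 0.001], [1.0, 0.0, -0.0], [-0.0, 0.001, -1.0]]
ft_force: [-1.7, 0.4, 3.3]
grip_width: 0.0253
gripper_force: 43.4
```

Contact: the vertical force went from -2.3 to +3.3 N. Releasing.

Call:
arm_command(deltas=[{"rx": 0, "ry": 0, "rz": 0, "dx": 0, "dy": 0, "dz": 0, "fingers": 0.03}, {"rx": 0, "ry": 0, "rz": 0, "dx": 0, "dy": 0, "dz": 0, "fingers": 0.04}, {"rx": 0, "ry": 0, "rz": 0, "dx": 0, "dy": 0, "dz": 0, "fingers": 0.05}, {"rx": 0, "ry": 0, "rz": 0, "dx": 0, "dy": 0, "dz": 0, "fingers": 0.06}, {"rx": 0, "ry": 0, "rz": 0, "dx": 0, "dy": 0, "dz": -0.005, "fingers": 0.06}, {"rx": 0, "ry": 0, "rz": 0, "dx": 0, "dy": 0, "dz": -0.015, "fingers": 0.06}, {"rx": 0, "ry": 0, "rz": 0, "dx": 0, "dy": 0, "dz": -0.04, "fingers": 0.06}, {"rx": 0, "ry": 0, "rz": 0, "dx": 0, "dy": 0, "dz": -0.05, "fingers": 0.06}, {"rx": 0, "ry": 0, "rz": 0, "dx": 0, "dy": 0, "dz": -0.05, "fingers": 0.06}, {"rx": 0, "ry": 0, "rz": 0, "dx": 0, "dy": 0, "dz": -0.05, "fingers": 0.06}, {"rx": 0, "ry": 0, "rz": 0, "dx": 0, "dy": 0, "dz": -0.05, "fingers": 0.06}, {"rx": 0, "ry": 0, "rz": 0, "dx": 0, "dy": 0, "dz": 0, "fingers": 0.06}])

```text
time_s: 11.75
position: [0.4668, -0.0154, 0.422]
tool_rot: [[-0.0, 1.0, 0.012], [1.0, 0.0, -0.004], [-0.004, 0.012, -1.0]]
ft_force: [0.4, 1.1, -0.3]
grip_width: 0.0604
gripper_force: 0.0
```

Run:
```python
from m import *
w=get("wrist");pickle.dump(w,open("w6.pkl","wb"));t=get("side");cv2.imwrite("pics/w6.png",np.hstack([w["color"][:,80:480],cv2.resize(t["color"][150:390,200:400],(350,420),interpolation=cv2.INTER_CUBIC)]))
s=env.observe();print(s["position"],np.array(s["tool_rot"]).round(3).tolist())
# refit the muffs roughly: pad
print([(o[0].tolist(),o[1].round(1).tolist()) for o in orange(w)])
```

```text
[ 0.46609027 -0.01521428  0.41611213] [[-0.0, 1.0, 0.002], [1.0, 0.0, -0.001], [-0.001, 0.002, -1.0]]
[([263, 112, 36, 12, 328], [280.7, 117.1]), ([271, 156, 21, 40, 816], [280.8, 175.5]), ([264, 203, 34, 11, 224], [280.9, 209.0])]
```

View pics/w6.png

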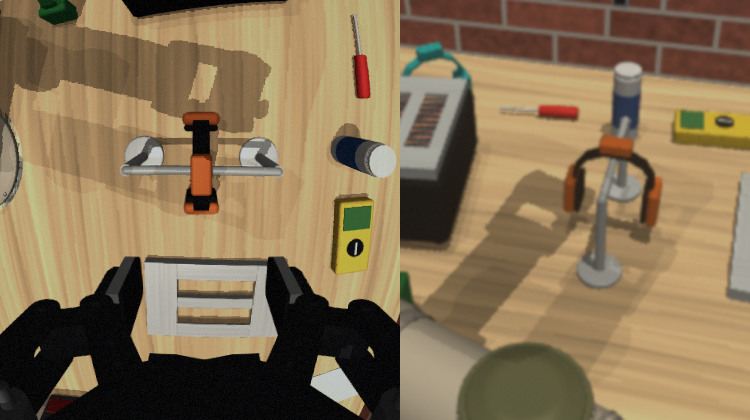

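The muffs hang centred on the bar (pad at (201,175) in the left half), let go, and the side view agrees. Next, the cover.

Call:
arm_command(deltas=[{"rx": 0, "ry": 0, "rz": 0, "dx": -0.03, "dy": 0, "dz": 0, "fingers": 0.05}, {"rx": 0, "ry": 0, "rz": 0, "dx": -0.05, "dy": 0, "dz": 0, "fingers": 0.05}, {"rx": 0, "ry": 0, "rz": 0, "dx": -0.05, "dy": 0, "dz": 0, "fingers": 0.05}, {"rx": 0, "ry": 0, "rz": 0, "dx": -0.05, "dy": 0, "dz": 0, "fingers": 0.05}, {"rx": 0, "ry": 0, "rz": 0, "dx": -0.05, "dy": 0, "dz": 0, "fingers": 0.05}, {"rx": 0, "ry": 0, "rz": 0, "dx": -0.04, "dy": 0, "dz": 0, "fingers": 0.05}, {"rx": 0, "ry": 0, "rz": 0.14, "dx": 0, "dy": 0, "dz": 0, "fingers": 0.05}, {"rx": 0, "ry": 0, "rz": 0.14, "dx": 0, "dy": 0, "dz": 0, "fingers": 0.05}, {"rx": 0, "ry": 0, "rz": 0.14, "dx": 0, "dy": 0, "dz": 0, "fingers": 0.05}, {"rx": 0, "ry": 0, "rz": 0.14, "dx": 0, "dy": 0, "dz": 0, "fingers": 0.05}, {"rx": 0, "ry": 0, "rz": 0.14, "dx": 0, "dy": 0, "dz": 0, "fingers": 0.05}, {"rx": 0, "ry": 0, "rz": 0.14, "dx": 0, "dy": 0, "dz": 0, "fingers": 0.05}])

```text
time_s: 13.05
position: [0.4659, -0.2851, 0.4138]
tool_rot: [[0.749, 0.663, -0.002], [0.663, -0.749, 0.002], [-0.0, -0.003, -1.0]]
ft_force: [0.0, -0.2, -0.4]
grip_width: 0.0503
gripper_force: 0.0
```

Call:
arm_command(deltas=[{"rx": 0, "ry": 0, "rz": 0.14, "dx": 0, "dy": 0, "dz": 0.02, "fingers": 0.05}, {"rx": 0, "ry": 0, "rz": 0.14, "dx": 0, "dy": 0, "dz": 0.02, "fingers": 0.05}, {"rx": 0, "ry": 0, "rz": 0.14, "dx": 0, "dy": 0, "dz": 0.02, "fingers": 0.05}, {"rx": 0, "ry": 0, "rz": 0.14, "dx": 0, "dy": 0, "dz": 0.02, "fingers": 0.05}, {"rx": 0, "ry": 0, "rz": 0.14, "dx": 0, "dy": 0, "dz": 0.01, "fingers": 0.05}, {"rx": 0, "ry": 0, "rz": 0.03, "dx": 0, "dy": 0, "dz": 0, "fingers": 0.05}, {"rx": 0, "ry": 0, "rz": 0, "dx": 0, "dy": 0, "dz": 0, "fingers": 0.05}])

```text
time_s: 13.75
position: [0.4657, -0.2849, 0.3238]
tool_rot: [[1.0, 0.001, -0.002], [0.001, -1.0, 0.002], [-0.002, -0.002, -1.0]]
ft_force: [-0.3, -0.7, -0.4]
grip_width: 0.0499
gripper_force: 0.0
```

Run:
```python
from m import *
w=get("wrist");pickle.dump(w,open("w7.pkl","wb"));cv2.imwrite("pics/w7.png",w["color"])
s=env.observe();print(s["position"],np.array(s["tool_rot"]).round(3).tolist(),s["time_s"])
print([atz(ray(w,x["location"]),.024) for x in env.tip_of("cover_bridge",w)[:1]])
for z in(.012,.024): print(white(w,[.482,-.296],z))
# the two slots: holes in the white region
h=cv2.cvtColor(w["color"],cv2.COLOR_BGR2HSV);m=((h[...,1]>=45)&(h[...,2]>30)).astype(np.uint8)
n,l,st,c=cv2.connectedComponentsWithStats(m)
for i in range(1,n):
    if 800<st[i,4]<20000:
        P=np.array([atz(ray(w,u[::-1]),.024)[:2]*1000 for u in np.argwhere(l==i)],np.float32);print(st[i],cv2.minAreaRect(P))
```

```text
[ 0.46585828 -0.28498243  0.32428998] [[1.0, 0.002, -0.002], [0.002, -1.0, 0.002], [-0.002, -0.002, -1.0]] 13.8
[array([ 0.49043798, -0.29916661,  0.024     ])]
[(((492.2015075683594, -297.7455139160156), (176.0373992919922, 280.3564758300781), 87.72843170166016), array([  231,    48,   130,   196, 16115], dtype=int32))]
[(((493.4388427734375, -297.4142150878906), (171.38589477539062, 272.9485778808594), 87.72846221923828), array([  231,    48,   130,   196, 16115], dtype=int32))]
[524   0  36  34 967] ((757.5899658203125, -740.4700317382812), (59.387969970703125, 102.10037231445312), 17.605533599853516)
[ 255   93   33  108 3163] ((494.6656799316406, -265.4109191894531), (40.331993103027344, 148.96597290039062), 87.66358184814453)
[ 300   94   35  109 3117] ((492.37109375, -328.8748779296875), (40.173336029052734, 149.16802978515625), 87.72860717773438)
[ 466  195   39  139 2470] ((290.4015808105469, -641.6326293945312), (285.0927429199219, 45.18927764892578), 4.531649589538574)
[ 385  353   61   67 1474] ((-8.830650329589844, -565.90234375), (324.0128173828125, 57.63050079345703), 36.94554138183594)
```

View pics/w7.png

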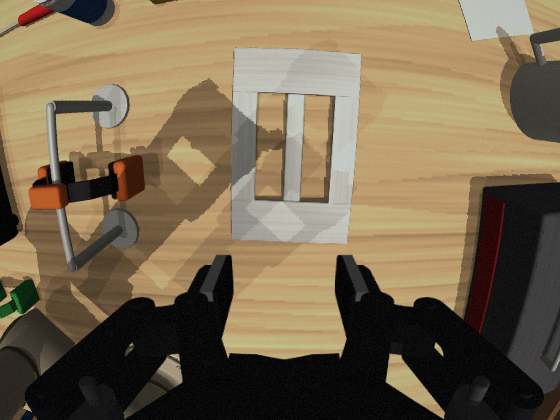

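The w7 view shows the cover with slots at (271,147) and (317,148), the bridge at (294,148), and the muffs still hanging at left. The slots measure 40 x 149 mm at z = 0.024, centred (0.4935, -0.2972), yaw -2.2°. I'll go above it and take a second view to check the height.

Call:
arm_command(deltas=[{"rx": 0, "ry": 0, "rz": 0, "dx": 0.028, "dy": 0.012, "dz": 0, "fingers": 0.05}, {"rx": 0, "ry": 0, "rz": 0.038, "dx": 0, "dy": 0, "dz": 0.04, "fingers": 0.05}, {"rx": 0, "ry": 0, "rz": 0, "dx": 0, "dy": 0, "dz": 0.05, "fingers": 0.05}, {"rx": 0, "ry": 0, "rz": 0, "dx": 0, "dy": 0, "dz": 0.05, "fingers": 0.05}, {"rx": 0, "ry": 0, "rz": 0, "dx": 0, "dy": 0, "dz": 0.04, "fingers": 0.05}, {"rx": 0, "ry": 0, "rz": 0, "dx": 0, "dy": 0, "dz": 0, "fingers": 0.05}])

```text
time_s: 14.45
position: [0.4921, -0.2955, 0.1405]
tool_rot: [[0.999, -0.037, -0.008], [-0.036, -0.999, 0.007], [-0.008, -0.007, -1.0]]
ft_force: [-0.4, 0.1, 1.1]
grip_width: 0.0503
gripper_force: 0.0
```

Run:
```python
from m import *
w=get("wrist");a=ld("w7");b=ld("w1");cv2.imwrite("pics/w8.png",w["color"])
s=env.observe();print(s["position"],np.array(s["tool_rot"]).round(3).tolist())
def slots(w):
    h=cv2.cvtColor(w["color"],cv2.COLOR_BGR2HSV);m=((h[...,1]>=45)&(h[...,2]>30)).astype(np.uint8)
    n,l,st,c=cv2.connectedComponentsWithStats(m);o=[]
    for i in range(1,n):
        if 600<st[i,4]<30000:
            P=np.array([atz(ray(w,u[::-1]),.024)[:2]*1000 for u in np.argwhere(l==i)],np.float32);r=cv2.minAreaRect(P)
            if np.hypot(r[0][0]-490,r[0][1]+297)<60: o.append((r,c[i]))
    return sorted(o,key=lambda t:-t[0][0][1])
S=[slots(x) for x in(w,a,b)]
for x in S: print([r for r,c in x])
for k in range(2):
    L=[(v,x[k][0][0]) for v,x in zip((w,a,b),S) if len(x)==2]
    # rectangles re-projected at .024 -> rays
    print(tri([(np.array(v["eye"]),(lambda d:d/np.linalg.norm(d))(np.array([q[0]/1e3,q[1]/1e3,.024])-v["eye"])) for v,q in L]))
```

```text
[ 0.49354779 -0.2967065   0.14412357] [[0.999, -0.037, -0.003], [-0.037, -0.999, 0.003], [-0.003, -0.003, -1.0]]
[((495.6983642578125, -265.92132568359375), (39.941551208496094, 147.45208740234375), 87.55978393554688), ((493.1971435546875, -328.9533386230469), (40.81488800048828, 147.44981384277344), 88.19759368896484)]
[((494.6656799316406, -265.4109191894531), (40.331993103027344, 148.96597290039062), 87.66358184814453), ((492.37109375, -328.8748779296875), (40.173336029052734, 149.16802978515625), 87.72860717773438)]
[((494.7707214355469, -262.698486328125), (36.49047088623047, 149.03575134277344), 87.31953430175781), ((492.2732238769531, -327.4493103027344), (39.581661224365234, 149.02227783203125), 87.93029022216797)]
(array([ 0.494298  , -0.265156  ,  0.01848111]), [np.float64(0.1), np.float64(0.2), np.float64(0.3)])
(array([ 0.49212472, -0.32929868,  0.02057295]), [np.float64(0.1), np.float64(0.1), np.float64(0.0)])
```

Call:
arm_command(deltas=[{"rx": 0, "ry": 0, "rz": 0, "dx": 0, "dy": 0, "dz": 0.04, "fingers": 0.05}, {"rx": 0, "ry": 0, "rz": 0, "dx": 0, "dy": 0, "dz": 0.04, "fingers": 0.05}, {"rx": 0, "ry": 0, "rz": 0, "dx": 0, "dy": 0, "dz": 0.03, "fingers": 0.05}, {"rx": 0, "ry": 0, "rz": 0, "dx": 0, "dy": 0, "dz": 0.015, "fingers": 0.05}, {"rx": 0, "ry": 0, "rz": 0, "dx": 0, "dy": 0, "dz": 0.01, "fingers": 0.05}, {"rx": 0, "ry": 0, "rz": 0, "dx": 0, "dy": 0, "dz": 0.003, "fingers": 0.05}, {"rx": 0, "ry": 0, "rz": 0, "dx": 0, "dy": 0, "dz": 0, "fingers": 0.05}], squeeze=80)

```text
time_s: 15.2
position: [0.4949, -0.2979, 0.0086]
tool_rot: [[0.999, -0.037, 0.002], [-0.037, -0.999, -0.002], [0.002, 0.002, -1.0]]
ft_force: [-0.6, -0.4, 0.2]
grip_width: 0.0499
gripper_force: 0.0
```

Call:
arm_command(deltas=[{"rx": 0, "ry": 0, "rz": 0, "dx": 0, "dy": 0, "dz": 0.002, "fingers": 0.04}, {"rx": 0, "ry": 0, "rz": 0, "dx": 0, "dy": 0, "dz": 0, "fingers": 0.03}, {"rx": 0, "ry": 0, "rz": 0, "dx": 0, "dy": 0, "dz": 0, "fingers": 0.025}, {"rx": 0, "ry": 0, "rz": 0, "dx": 0, "dy": 0, "dz": 0, "fingers": 0.012}, {"rx": 0, "ry": 0, "rz": 0, "dx": 0, "dy": 0, "dz": 0, "fingers": 0.012}, {"rx": 0, "ry": 0, "rz": 0, "dx": 0, "dy": 0, "dz": 0, "fingers": 0.012}])

```text
time_s: 15.8
position: [0.4944, -0.2974, 0.0061]
tool_rot: [[0.999, -0.037, 0.001], [-0.037, -0.999, -0.001], [0.001, 0.001, -1.0]]
ft_force: [-1.2, 0.6, 5.7]
grip_width: 0.0221
gripper_force: 79.3
```

Call:
arm_command(deltas=[{"rx": 0, "ry": 0, "rz": 0, "dx": 0, "dy": 0, "dz": -0.01, "fingers": 0.012}, {"rx": 0, "ry": 0, "rz": 0, "dx": 0, "dy": 0, "dz": -0.02, "fingers": 0.012}, {"rx": 0, "ry": 0, "rz": 0, "dx": 0, "dy": 0, "dz": -0.035, "fingers": 0.012}, {"rx": 0, "ry": 0, "rz": 0, "dx": 0, "dy": 0, "dz": -0.04, "fingers": 0.012}, {"rx": 0, "ry": 0, "rz": 0, "dx": 0, "dy": 0, "dz": -0.04, "fingers": 0.012}, {"rx": 0, "ry": 0, "rz": 0, "dx": 0, "dy": 0, "dz": -0.04, "fingers": 0.012}, {"rx": 0, "ry": 0, "rz": 0, "dx": 0, "dy": 0, "dz": -0.04, "fingers": 0.012}, {"rx": 0, "ry": 0, "rz": 0, "dx": 0, "dy": 0, "dz": -0.04, "fingers": 0.012}, {"rx": 0, "ry": 0, "rz": 0, "dx": 0, "dy": 0, "dz": -0.04, "fingers": 0.012}, {"rx": 0, "ry": 0, "rz": 0, "dx": 0, "dy": 0, "dz": -0.02, "fingers": 0.012}, {"rx": 0, "ry": 0, "rz": 0, "dx": 0, "dy": 0, "dz": 0, "fingers": 0.012}])

```text
time_s: 16.9
position: [0.4944, -0.2973, 0.3335]
tool_rot: [[0.999, -0.037, 0.004], [-0.037, -0.999, -0.004], [0.004, 0.004, -1.0]]
ft_force: [0.0, -0.9, -3.0]
grip_width: 0.0225
gripper_force: 78.8
```

Run:
```python
from m import *
w=get("wrist");pickle.dump(w,open("w9.pkl","wb"));cv2.imwrite("pics/w9.png",w["color"])
s=env.observe();x=np.array(s["position"]);R=np.array(s["tool_rot"]);print(x,R.round(3).tolist(),s["ft_force"],s["wrist_torque"])
for z in(-.006+.024,): print(white(w,[x[0],x[1]],x[2]+z))
```

```text
[ 0.4940414  -0.29706526  0.33087778] [[0.999, -0.037, 0.001], [-0.037, -0.999, -0.001], [0.001, 0.001, -1.0]] [-0.00522697  0.01901568 -3.29508346] [ 0.0093973   0.03474446 -0.0015254 ]
[(((547.6747436523438, -311.3656921386719), (198.2126007080078, 166.47451782226562), 87.9182357788086), array([   85,     0,   436,   326, 68981], dtype=int32)), (((545.5401611328125, -299.4308776855469), (23.453327178955078, 44.45356750488281), 88.33370971679688), array([ 254,  114,   61,  110, 5011], dtype=int32))]
```

View pics/w9.png

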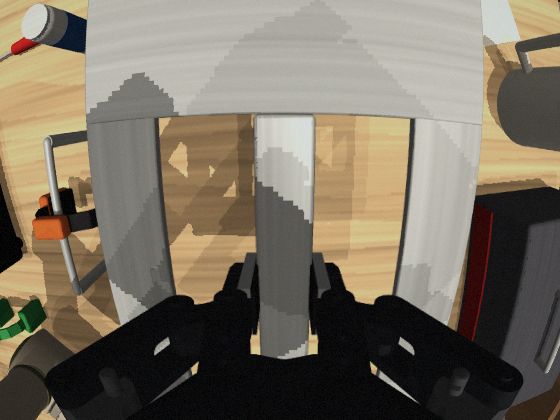

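The w9 view shows the cover gripped mid-bridge with a finger in each slot. The slot front corners are at (160,118) and (413,122), and the muffs still hang at left. Next I'll check levelness from the corner spacing.

Run:
```python
from m import *
w=ld("w9")
for z in(.345,.349,.353):
    P=[atz(ray(w,u),z) for u in((160,118),(413,122),(254,116),(314,116))]
    print(z,[p.round(4).tolist() for p in P],np.linalg.norm(P[0]-P[1]),np.linalg.norm(P[2]-P[3]))
c,s=np.cos(np.radians(-2.2)),np.sin(np.radians(-2.2))
print("expected corner from tcp centre",[(.494+.075*c-s*y,-.297+.075*s+c*y) for y in(.052,-.052)])
t=np.array([.4740,.3283]);print("to go", t-[.494,-.297])
```

```text
0.345 [[0.5699, -0.2484, 0.345], [0.5644, -0.3544, 0.345], [0.5675, -0.2881, 0.345], [0.5666, -0.3121, 0.345]] 0.10611461834765491 0.023967919063105098
0.349 [[0.5698, -0.2499, 0.349], [0.5645, -0.3527, 0.349], [0.5675, -0.2885, 0.349], [0.5666, -0.3117, 0.349]] 0.10288359791159132 0.023238134255802716
0.353 [[0.5697, -0.2515, 0.353], [0.5646, -0.351, 0.353], [0.5674, -0.2888, 0.353], [0.5666, -0.3113, 0.353]] 0.09965257747552769 0.022508349448500282
expected corner from tcp centre [(np.float64(0.5709408848033476), np.float64(-0.24791741402821166)), (np.float64(0.5669485526582455), np.float64(-0.35184075733491627))]
to go [-0.02    0.6253]
```

Call:
arm_command(deltas=[{"rx": 0, "ry": 0, "rz": 0, "dx": -0.0035, "dy": -0.025, "dz": 0, "fingers": 0.012}, {"rx": 0, "ry": 0, "rz": 0, "dx": -0.0035, "dy": -0.04, "dz": 0, "fingers": 0.012}, {"rx": 0, "ry": 0, "rz": 0, "dx": -0.0035, "dy": -0.048, "dz": 0, "fingers": 0.012}, {"rx": 0, "ry": 0, "rz": 0, "dx": -0.0035, "dy": -0.048, "dz": 0, "fingers": 0.012}, {"rx": 0, "ry": 0, "rz": 0, "dx": -0.0035, "dy": -0.048, "dz": 0, "fingers": 0.012}, {"rx": 0, "ry": 0, "rz": 0, "dx": -0.0035, "dy": -0.048, "dz": 0, "fingers": 0.012}, {"rx": 0, "ry": 0, "rz": 0, "dx": -0.0035, "dy": -0.048, "dz": 0, "fingers": 0.012}, {"rx": 0, "ry": 0, "rz": 0, "dx": -0.0035, "dy": -0.048, "dz": 0, "fingers": 0.012}, {"rx": 0, "ry": 0, "rz": 0, "dx": -0.0035, "dy": -0.048, "dz": 0, "fingers": 0.012}, {"rx": 0, "ry": 0, "rz": 0, "dx": -0.0035, "dy": -0.048, "dz": 0, "fingers": 0.012}, {"rx": 0, "ry": 0, "rz": 0, "dx": -0.0035, "dy": -0.048, "dz": 0, "fingers": 0.012}, {"rx": 0, "ry": 0, "rz": 0, "dx": -0.0035, "dy": -0.04, "dz": 0, "fingers": 0.012}])

```text
time_s: 18.15
position: [0.4709, 0.2432, 0.3282]
tool_rot: [[0.999, -0.036, -0.004], [-0.036, -0.999, -0.001], [-0.004, 0.001, -1.0]]
ft_force: [0.9, -0.5, -1.3]
grip_width: 0.0224
gripper_force: 78.8
```

Call:
arm_command(deltas=[{"rx": 0, "ry": 0, "rz": 0, "dx": 0, "dy": -0.04, "dz": 0, "fingers": 0.012}, {"rx": 0, "ry": 0, "rz": 0, "dx": 0, "dy": -0.03, "dz": 0, "fingers": 0.012}, {"rx": 0, "ry": 0, "rz": 0, "dx": 0, "dy": -0.017, "dz": 0, "fingers": 0.012}, {"rx": 0, "ry": 0, "rz": -0.09, "dx": 0, "dy": 0, "dz": 0, "fingers": 0.012}, {"rx": 0, "ry": 0, "rz": -0.09, "dx": 0, "dy": 0, "dz": 0, "fingers": 0.012}, {"rx": 0, "ry": 0, "rz": 0, "dx": 0, "dy": 0, "dz": 0, "fingers": 0.012}, {"rx": 0, "ry": 0, "rz": 0, "dx": 0, "dy": 0, "dz": 0, "fingers": 0.012}])

```text
time_s: 18.85
position: [0.4751, 0.3277, 0.329]
tool_rot: [[0.99, 0.14, -0.002], [0.14, -0.99, -0.001], [-0.003, 0.001, -1.0]]
ft_force: [-0.1, 0.2, -1.7]
grip_width: 0.022
gripper_force: 78.9
```

```bash
cat > c.py <<'E'
from m import *
w=get("wrist");pickle.dump(w,open("wc.pkl","wb"))
t=get("top");sd=get("side");cv2.imwrite("pics/c.png",np.hstack([cv2.resize(w["color"],(440,330)),cv2.resize(sd["color"][140:290,120:280],(352,330),interpolation=cv2.INTER_CUBIC)]))
s=env.observe();x=np.array(s["position"]);R=np.array(s["tool_rot"]);print(s["time_s"],x,R.round(3).tolist(),np.degrees(np.arctan2(R[1,0],R[0,0])),s["ft_force"],s["grip_width"])
E
python3 c.py
```

```text
19.0 [0.4752881  0.32775369 0.32987631] [[0.99, 0.141, -0.001], [0.141, -0.99, -0.0], [-0.001, 0.0, -1.0]] 8.09152075325422 [ 0.07416277  0.16077621 -2.96476   ] 0.022269993126569222
```

Run:
```python
from m import *
# slot front edge/corners in the wrist picture, automatically: compare w9 and now
w=ld("wc");h=cv2.cvtColor(w["color"],cv2.COLOR_BGR2GRAY)
for c in(210,360): 
    g=h[60:160,c].astype(int);print(c,60+np.argmax(np.abs(np.diff(g))))
```

```text
210 113
360 154
```

Call:
arm_command(deltas=[{"rx": 0, "ry": 0, "rz": 0, "dx": 0, "dy": -0.001, "dz": 0.03, "fingers": 0.012}, {"rx": 0, "ry": 0, "rz": 0, "dx": 0, "dy": 0, "dz": 0.04, "fingers": 0.012}, {"rx": 0, "ry": 0, "rz": 0, "dx": 0, "dy": 0, "dz": 0.03, "fingers": 0.012}, {"rx": 0, "ry": 0, "rz": 0, "dx": 0, "dy": 0, "dz": 0.015, "fingers": 0.012}, {"rx": 0, "ry": 0, "rz": 0, "dx": 0, "dy": 0, "dz": 0.01, "fingers": 0.012}, {"rx": 0, "ry": 0, "rz": 0, "dx": 0, "dy": 0, "dz": 0, "fingers": 0.012}, {"rx": 0, "ry": 0, "rz": 0, "dx": 0, "dy": 0, "dz": 0, "fingers": 0.012}])

```text
time_s: 19.7
position: [0.4756, 0.329, 0.2062]
tool_rot: [[0.99, 0.142, 0.001], [0.142, -0.99, 0.001], [0.001, -0.0, -1.0]]
ft_force: [0.2, 0.2, -2.3]
grip_width: 0.022
gripper_force: 78.8
```

```bash
python3 c.py
python3 - <<'E'
from m import *
a,b=ld("w2"),ld("w3")
print(tri([ray(a,(161.8,151.4)),ray(b,(263.4,150.3))]))
E
```

```text
19.85 [0.47559542 0.32906798 0.20638027] [[0.99, 0.142, 0.002], [0.142, -0.99, 0.001], [0.002, -0.001, -1.0]] 8.173731599173104 [ 0.48622809  0.16534235 -2.18161726] 0.02219304132708233
(array([0.47323558, 0.32682921, 0.16582816]), [np.float64(0.8), np.float64(0.8)])
```

View pics/c.png

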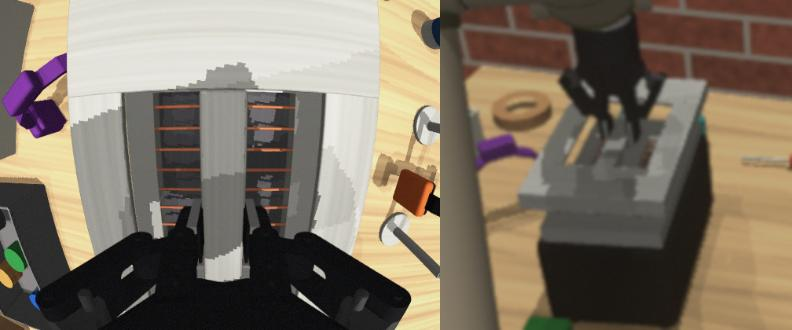

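The view shows the cover held level (slot corners unchanged, so no slip) and lined up over the toaster. The two-view deck height is 0.166. Lowering the last 20 mm.

Call:
arm_command(deltas=[{"rx": 0, "ry": 0, "rz": 0, "dx": 0, "dy": 0, "dz": 0.01, "fingers": 0.012}, {"rx": 0, "ry": 0, "rz": 0.002, "dx": 0, "dy": 0, "dz": 0.006, "fingers": 0.012}, {"rx": 0, "ry": 0, "rz": 0, "dx": 0, "dy": 0, "dz": 0.004, "fingers": 0.012}, {"rx": 0, "ry": 0, "rz": 0, "dx": 0, "dy": 0, "dz": 0, "fingers": 0.012}, {"rx": 0, "ry": 0, "rz": 0, "dx": 0, "dy": 0, "dz": 0, "fingers": 0.012}, {"rx": 0, "ry": 0, "rz": 0, "dx": 0, "dy": 0, "dz": 0, "fingers": 0.012}])

```text
time_s: 20.45
position: [0.4754, 0.329, 0.1856]
tool_rot: [[0.99, 0.14, 0.0], [0.14, -0.99, 0.0], [0.001, -0.0, -1.0]]
ft_force: [-0.1, -1.0, -3.2]
grip_width: 0.0222
gripper_force: 78.9
```

```bash
python3 c.py
python3 - <<'E'
from m import *
t=get("top")
h=cv2.cvtColor(t["color"],cv2.COLOR_BGR2HSV)
for z in(.204,): print(white(t,[.474,.328],z))
print([(o[1].round(0).tolist(),o[0][4]) for o in orange(t,20)])
print(proj(t,[.474,.328,.18]),proj(t,[.466,-.0138,.18]))
E
```

```text
20.6 [0.47531459 0.32893249 0.18551829] [[0.99, 0.14, 0.0], [0.14, -0.99, 0.0], [0.0, -0.0, -1.0]] 8.067236817748858 [-0.39369516  1.18354993 -2.69247985] 0.02218303292668825
[(((474.2851867675781, 329.23193359375), (272.2544250488281, 171.20962524414062), 7.7107133865356445), array([ 152,  156,   83,  106, 2383], dtype=int32))]
[([267.0, 118.0], np.int32(46)), ([347.0, 214.0], np.int32(75)), ([298.0, 216.0], np.int32(116)), ([331.0, 213.0], np.int32(43))]
[194.46201856 212.92931654] [326.33589491 212.1525856 ]
```

The top camera confirms it independently: cover at (0.4743, 0.3292), 272 x 171 mm, yaw 7.7°. The muffs are still on the rail. Handing in.

```bash
python3 -c "
from rig import env
print(env.close_job())"
```

```text
the job is handed in; nothing more can be done
None
```

The job is handed in at about 21 s: the orange ear defenders hang released on the rail, and the cover is held level and lined up, by measurement about 15 mm above the toaster's top.

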